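# Reset the tray dividers for a long tool

### The job

Slide the two orange dividers of the blue parts tray outward so that the middle compartment becomes long enough for the red-handled screwdriver, while the yellow fuse pack and the little red capacitor each stay lying in their own end compartment with enough room, neither crushed. Then lay the screwdriver flat and lengthwise in the middle compartment, between the dividers, and let go of it. Leave the solder reel and the small tin where they are.

Things in the scene. Friction and masses are not known exactly. Their poses are not given: they have to be found in the camera images.
- tray: Blue open parts tray, fixed to the bench (it does not move). Inside 110 mm along its x by 335 mm along its y; floor 4 mm thick, walls 4 mm thick and 46 mm high, with a 5 mm rim outside. Origin: centre of its underside, on the bench top. Its y axis is its long direction (towards its left end), z up. It stands square to the robot within 0.2 rad.
- divider_left (a joint): Position of the left (+y) orange divider, m: 0 when the middle of its plate is at y = +0.050 in the tray's frame; grows as it slides outward, towards the tray's left end (tray y = 0.050 + value), range -0.020 to 0.112. It needs about 2.5 N to slide and stays where it is left; it cannot be lifted out.
- divider_right (a joint): Position of the right (-y) orange divider, m: 0 when the middle of its plate is at y = -0.050 in the tray's frame; grows as it slides outward, towards the tray's right end (tray y = -0.050 - value), range -0.020 to 0.112. Same make and stiffness as the left one.
- divider_left_plate (a point): Point in the middle of the left divider's plate, 25 mm above the bench; axes as the tray's. Each divider is a plate 6 mm thick across the whole inside width, from 5 to 45 mm above the bench, with a 44 mm wide finger tab in its middle up to 62 mm, and clips over the two long walls up to 51 mm.
- divider_right_plate (a point): Point in the middle of the right divider's plate, 25 mm above the bench; axes as the tray's.
- screwdriver: Screwdriver, 200 mm long, about 70 g, lying on the bench left of the tray, blade roughly away from the robot. Origin: half way along its length, underneath. Its y axis runs along it towards the blade tip (at y = +100 mm). Red handle from y = -100 to -12 mm, 24 mm wide and 25 mm high: grip it round y = -56 mm. The rest is a thin straight blade, 12.5 mm above the surface under the handle.
- fuse_pack: Yellow flat fuse pack, 26 x 58 x 9 mm (x, y, z), 58 mm roughly along the tray's length, lying loose on the floor of one end compartment (left or right varies; the capacitor is in the other). Origin: centre of its underside.
- red_cap: Red block capacitor, 11 x 26 x 18 mm (x, y, z), 26 mm roughly along the tray's length, standing loose on the floor of the other end compartment. Origin: centre of its underside.
- solder_spool: Reel of solder wire with green rims, 56 mm diameter, 48 mm high, standing on the bench behind the tray. Origin: centre of its underside. Bystander.
- cap_tin: Small round white tin with a red mark on its lid, 54 mm diameter, 26 mm high, right of the tray. Origin: centre of its underside. Bystander.
There are look-alikes about, which are no part of the job. There is more than one size of the fuse_pack; the one meant has the size given above.

How it is judged:
At the end, for the whole second after the job is handed in: Dividers at least 203 mm apart (clear); fuse pack and capacitor flat on the tray floor outside the dividers, one at each end; screwdriver at rest in the tray between the dividers, level within 0.1 rad and along the tray within 0.3 rad (y of divider_left_plate in the frame of divider_right_plate above 0.209 m and ((y of fuse_pack in the frame of divider_left_plate above 0.012 m and y of red_cap in the frame of divider_right_plate below -0.006 m) or (y of fuse_pack in the frame of divider_right_plate below -0.012 m and y of red_cap in the frame of divider_left_plate above 0.006 m)) and z of fuse_pack in the frame of tray between -0.002 and 0.009 m and angle between each of fuse_pack, red_cap's own z axis and vertical below 0.15 rad and x of fuse_pack in the frame of tray between -0.055 and 0.055 m and y of fuse_pack in the frame of tray between -0.1675 and 0.1675 m and z of red_cap in the frame of tray between -0.002 and 0.009 m and x of red_cap in the frame of tray between -0.055 and 0.055 m and y of red_cap in the frame of tray between -0.1675 and 0.1675 m and x of screwdriver in the frame of tray between -0.055 and 0.055 m and y of screwdriver in the frame of tray between -0.1675 and 0.1675 m and y of screwdriver in the frame of divider_left_plate below -0.09 m and y of screwdriver in the frame of divider_right_plate above 0.09 m and z of screwdriver in the frame of tray between -0.015 and 0.035 m and angle between screwdriver's own y axis and vertical between 1.47 and 1.67 rad and angle between the y axis of screwdriver and the y axis of tray, either way round below 0.3 rad and linear speed of each of screwdriver, fuse_pack, red_cap below 0.02 m/s); the robot touches nothing.
It fails at once if the fuse pack or the capacitor is crushed by a divider (over 25 N) (contact force between any of fuse_pack, red_cap and divider_left above 25 N or contact force between any of fuse_pack, red_cap and divider_right above 25 N).
It fails at once if a bystander (solder reel or tin) is shoved by more than 30 mm (distance of any of solder_spool, cap_tin from where it was at the start of the episode above 0.03 m).
It also fails if it takes over 54 s, if anything falls off the work surface, if the arm or the gripper's body presses on something with over 40 N, if the wrist force passes 120 N, or if a joint passes its speed limit or range.

### The arm

A 7-joint arm with a two-finger parallel gripper is mounted at the origin on a cart in front of the work surface, level with it; the furniture and walls round the work are solid. World frame = base frame: x ahead of the robot, y to its left, z up, the work surface at z = 0. Lengths are in m, angles in rad, forces in N, time in s.
With the tool pointing down it reaches from about 0.4 to 0.85 m from the base axis. Payload 4.5 kg.
Tool frame: the origin (TCP) lies at the very end of the fingers, on their centre line; the grasp point (between the pads) lies 19 mm behind it; z points along the fingers, y is the line along which they close (so a half turn about z gives the same grasp; the last joint's range is limited). The gripper opens to 88 mm and grips with 3 to 60 N. Pads are 18 mm wide; open, the fingers measure 123 mm over their backs; the gripper's body (75 mm by 187 mm) begins 45 mm behind the grasp point.
Start: joints at [-1.276, 0.689, -0.195, 1.565, 0.157, 0.902, -0.215], TCP at [0.161, 0.604, 0.239] pointing down, gripper open.
Joint ranges: [-3.01, 3.01], [-0.46, 2.08], [-1.47, 1.51], [0.13, 2.56], [-1, 4.14], [0.04, 2.09], [-2.66, 2.66]. Speed limits (rad/s): [2.57, 2.57, 3.14, 3.14, 3.14, 3.14, 3.14].

### API

Orientations are given as a unit quaternion [x, y, z, w].
In Python, from plant import r, optics gives the robot as it stands.
- The arm moves only by the tool servo_tool, never from a script. Its arguments are lists of equal length, an entry for each row: "translation": the shift along the tool's x, y, z in m, a list of three; "turn": the turn, a rotation vector about the tool's x, y, z in rad, a list of three. In form: {"translation": [[dx, dy, dz], ...], "turn": [[rx, ry, rz], ...]}. A call has 1 to 10 rows; each row shifts and turns the commanded pose from where the row before left it, along the tool's axes as they then stand; what a row does not reach is not made up. A row lasts 1/8 s, in which the tool goes at most 62.5 mm and 10.7 degrees, less where a joint would pass 70% of its speed; a pose out of reach is approached as far as the arm can. A call is refused whole if a number of a shift passes 0.0625 or a number of a turn 0.188, either way. A call with a gripper value outside its range is refused whole. "grip" is the opening, from 0 (shut) to 1 (fully open), set as the call begins (left out, the last holds). The fingers move at their own pace and stop on an object; "grip_force" is the grip in N (left out, the last holds). Time passes only in rows, so rows that do not move let the fingers close. It gives the time, the measured TCP pose, the force, the opening and the grip force at its end, in the units of the state.
- r.get_state(): the state, without advancing time (a new reading comes with each control period).
- optics.snapshot(name): name is "side" or "top" or "wrist"; returns a dict with "img" (400x640x3 uint8, red, green, blue), "z_map" (400x640 float32, m along the optical axis (not along the pixel's ray), 0 where there is no reading), "mtx" (3x3 intrinsics, pixels), "k1" (the pictures are not rectified: a ray, as slopes to the right and down, at radius r is drawn at 1 + k1 r^2 times it, then the intrinsics apply), "R" (3x3) and "t" (3): a world point X has camera coordinates R X + t. Camera axes: x right, y down, z forward; pixel columns grow to the right and rows downward; lengths in m; the calibration is good to about 2 mm. A picture is of the moment at which its call begins.
- r.finish_job(): hands the job in; it is judged then, once.
The state is a dict: "clock": time; "q": joint angles; "qd": joint speeds; "joint_torque": joint torques, N m; "tool_pos": TCP position; "eef_rot": TCP orientation; "contact_force": force on the tool from outside, world axes, zero at the start; "moment": the same for the moment, N m; "opening": opening from 0.0 (shut) to 1.0 (fully open); "finger_force": force on a finger pad.
Only numpy, scipy, OpenCV 4.12 (cv2) and the standard library are available. Lean on these libraries where they do the work, as an engineer would, in place of code of your own. Each camera call takes 0.05 s, during which the arm holds its last target. There are 200 camera calls.

## Working session

There is one attempt and no reset: what is moved stays moved. The work goes in short steps, Python scripts to look and compute and a tool call to move; the robot and the scene stay as the last step left them, time stands still between calls to the robot, and variables do not carry over. Pictures are saved under pics/ and viewed, at most 10 in all, crops included, and the job is handed in when it is done.

Besides the shell and the picture viewer there is one more tool, called after ">>>" as name(argument=value, ...) on one line, values as JSON. servo_tool: Moves the arm, as the interface text tells. Its arguments: {"type":"object","properties":{"translation":{"type":"array"},"turn":{"type":"array"},"grip":{"type":"number"},"grip_force":{"type":"number"}},"required":["translation","turn"]}

```bash
mkdir -p pics && cat > h.py <<'E'
import numpy as np, cv2
from plant import r, optics
from scipy.spatial.transform import Rotation as Ro
def snap(n):
    s=optics.snapshot(n); return s
def save(s,name,crop=None,scale=1):
    im=s["img"][:,:,::-1]
    if crop: a,b,c,d=crop; im=im[b:d,a:c]
    im=cv2.resize(im,None,fx=scale,fy=scale,interpolation=cv2.INTER_CUBIC)
    cv2.imwrite("pics/"+name,im)
def rays(s,uv):
    uv=np.atleast_2d(np.asarray(uv,float)); K=np.array(s["mtx"])
    d=np.c_[(uv[:,0]-K[0,2])/K[0,0],(uv[:,1]-K[1,2])/K[1,1]]
    p=d.copy()
    for _ in range(20): p=d/(1+s["k1"]*(p**2).sum(1,keepdims=True))
    return np.c_[p,np.ones(len(p))]
def plane(s,uv,z):
    R=np.array(s["R"]);t=np.array(s["t"]); D=rays(s,uv)@R; C=-R.T@t
    return C+D*((z-C[2])/D[:,2])[:,None]
def cloud(s):
    v,u=np.mgrid[0:400,0:640]; D=rays(s,np.c_[u.ravel(),v.ravel()])
    P=(D*s["z_map"].reshape(-1,1)-np.array(s["t"]))@np.array(s["R"])
    return P.reshape(400,640,3)
E
python3 - <<'E'
from h import *
st=r.get_state(); print({k:np.round(v,3) for k,v in st.items()})
for n in("top","side"):
    s=snap(n); save(s,n+"0.png",scale=1.25); np.savez(n+"0.npz",**s)
    print(n,-np.array(s["R"]).T@s["t"],s["mtx"],s["k1"])
E
```

```text
{'clock': np.float64(0.0), 'q': array([-1.276,  0.69 , -0.195,  1.566,  0.157,  0.903, -0.215]), 'qd': array([-0.   ,  0.002, -0.001, -0.001, -0.001,  0.   ,  0.   ]), 'joint_torque': array([ 1.0000e-03, -5.2757e+01, -1.2670e+00, -1.5343e+01, -5.3000e-02,
        7.0000e-03,  0.0000e+00]), 'tool_pos': array([0.161, 0.603, 0.238]), 'eef_rot': array([ 0.13 ,  0.992, -0.001, -0.   ]), 'contact_force': array([-0.117, -0.378, -0.038]), 'moment': array([-0.008, -0.021,  0.086]), 'finger_force': np.float64(0.0), 'opening': np.float64(1.001)}
top [ 0.4255067  -0.17671933  1.14996009] [[401.81765067   0.         319.12652115]
 [  0.         401.81765067 200.95355179]
 [  0.           0.           1.        ]] -0.011585230485846507
side [ 0.45503894 -1.29916163  0.56269243] [[405.15088673   0.         321.48109853]
 [  0.         405.15088673 198.42285768]
 [  0.           0.           1.        ]] -0.026767741399353596
```

View pics/top0.png

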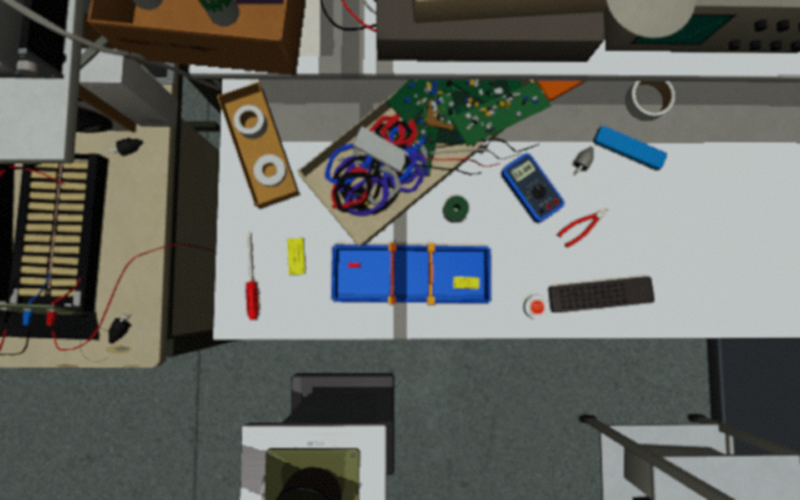

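View pics/side0.png

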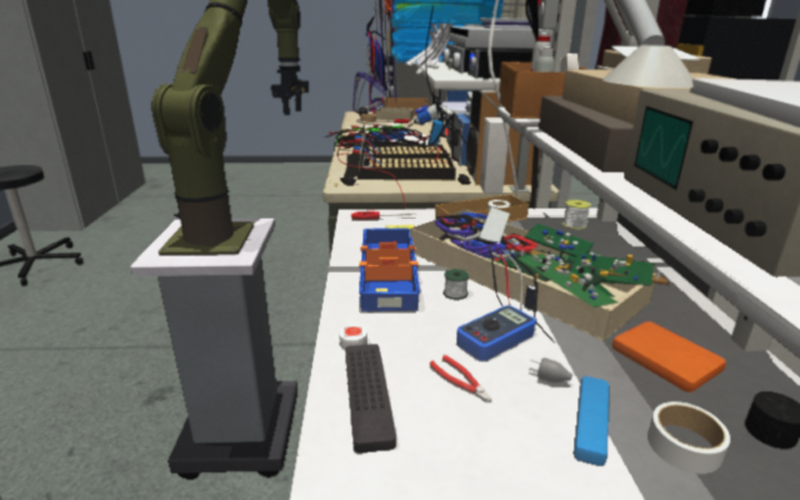

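The top view shows the tray at (332–490, 245–302) and the dividers at columns 392 and 431. The screwdriver handle is at (252,300) with its blade up to (250,235). The red capacitor is at (354,265) in the left compartment and the yellow pack at (466,283) in the right one.

Possible confusions:
- **Fuse pack:** the bigger yellow pack at (297,256) outside the tray. The one meant is inside, at (466,283).
- **Screwdriver:** the red pliers at (580,228) and the red lead wires. The one meant is at (252,285), left of the tray.
- **Capacitor:** the tin's red mark at (537,307). The one meant is in the tray.

```bash
cat > meas.py <<'E'
from h import *
def masks(s):
    h=cv2.cvtColor(s["img"],cv2.COLOR_RGB2HSV); H,S,V=[h[...,i].astype(int) for i in range(3)]
    return dict(blue=(H>100)&(H<125)&(S>150)&(V>60),orange=(H>=6)&(H<18)&(S>150)&(V>90),
      red=((H<5)|(H>172))&(S>150)&(V>90),yellow=(H>20)&(H<35)&(S>120)&(V>110))
def comps(m,win,amin=15):
    a,b,c,d=win; z=np.zeros_like(m,np.uint8); z[b:d,a:c]=m[b:d,a:c]
    n,l,st,ce=cv2.connectedComponentsWithStats(z)
    return [(l==i) for i in range(1,n) if st[i,4]>=amin]
def rect(s,m,z):
    v,u=np.nonzero(m); P=plane(s,np.c_[u,v],z)[:,:2].astype(np.float32)
    (c,wh,a)=cv2.minAreaRect(P*1000); return np.round(c,1),np.round(wh,1),round(a,1),len(u)
E
python3 - <<'E'
from meas import *
s=dict(np.load("top0.npz")); M=masks(s); C=cloud(s)
def show(n,win,z,amin=15):
    for m in comps(M[n],win,amin):
        zz=C[m][:,2]; print(n,*rect(s,m,z),"z",np.round(np.percentile(zz,[10,50,90]),3))
show("red",(185,180,215,260),.0125)
show("red",(262,190,310,245),.022,6)
show("yellow",(355,190,395,245),.013); show("yellow",(220,180,250,225),.009)
show("orange",(262,180,395,260),.05,8)
b=comps(M["blue"]|M["orange"]|M["red"]|M["yellow"],(255,185,400,250),500)
for m in b: print("tray",*rect(s,m,.046))
# blade
g=s["img"].astype(int); m=(g.mean(2)<175); 
for c in comps(m,(190,180,215,228),8):
    v,u=np.nonzero(c); print("blade px",u.min(),u.max(),v.min(),v.max(),rect(s,c,.0125))
save(s,"crop0.png",(180,170,410,260),3.4)
E
```

```text
red [428.3 141.8] [81.4 22.5] 1.6 226 z [0.019 0.024 0.027]
red [506.3 -87.4] [19.7  2.8] 90.0 15 z [0.019 0.02  0.024]
yellow [ 465.9 -341.5] [53.9 22.6] 89.0 156 z [0.011 0.014 0.016]
yellow [526.8  44.4] [80.7 36. ] 4.5 361 z [0.011 0.014 0.017]
orange [ 541.5 -174.6] [13.8 16.6] 90.0 30 z [0.045 0.05  0.052]
orange [ 503.3 -260.8] [77.2 10.8] 3.8 44 z [0.045 0.059 0.064]
orange [ 429.2 -174.5] [ 8.2 16.3] 90.0 21 z [0.05  0.052 0.055]
tray [ 488.4 -105.6] [123.8 124.1] 0.0 1948
tray [ 485.6 -217.2] [ 71.7 123.8] 89.9 1132
tray [ 483.8 -327.7] [121.9 121.3] 89.5 1712
blade px 196 206 186 227 (array([521.7, 142.7]), array([ 28.2, 116.6]), 90.0, 204)
```

View pics/crop0.png

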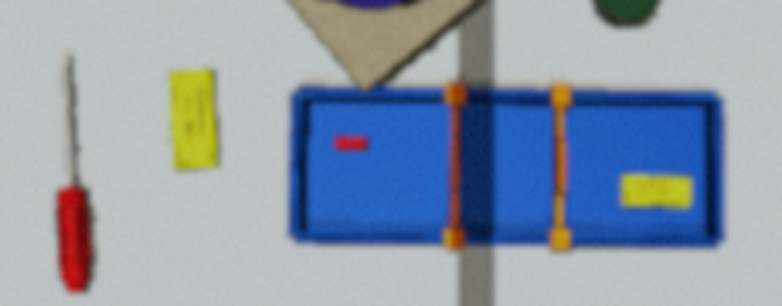

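Crop confirmed: the thin-bladed red-handled screwdriver is at crop px (75,50–290), the cap at (351,143) left, the small yellow pack at (656,190) right. Next I measure the tray frame and plan the deltas.

```bash
cat > go.py <<'E'
from h import *
def plan(*wps,yaw=None,st=None):
    """wps (x,y,z) world; yaw = world angle(deg) of tool y. prints turn first, then tool-frame deltas (after turn)"""
    st=st or r.get_state(); p=np.array(st["tool_pos"]); R=Ro.from_quat(st["eef_rot"])
    if yaw is not None:
        y=np.radians(yaw); Y=np.array([np.cos(y),np.sin(y),0]); Z=np.array([0,0,-1.]); X=np.cross(Y,Z)
        T=Ro.from_matrix(np.c_[X,Y,Z]); print("turn",np.round((R.inv()*T).as_rotvec(),3)); R=T
    for w in wps:
        d=R.inv().apply(np.array(w)-p); print("to",np.round(w,4),"delta",np.round(d,4)); p=np.array(w)
E
python3 - <<'E'
from meas import *
from go import plan
s=dict(np.load("top0.npz")); M=masks(s); C=cloud(s)
m=M["blue"]|M["orange"]|M["red"]|M["yellow"]
z=np.zeros((400,640),np.uint8); z[185:250,255:400]=m[185:250,255:400]
z=cv2.morphologyEx(z,cv2.MORPH_CLOSE,np.ones((15,15)))
z[:, :262]*=1
print("tray",rect(s,z>0,.046))
cl=C[150:280,240:420].reshape(-1,3); t=cl[(cl[:,2]>.055)&(cl[:,2]<.075)&(cl[:,0]>.4)&(cl[:,0]<.545)&(cl[:,1]<-.1)]
for a,b in((-.22,-.1),(-.35,-.22)):
    q=t[(t[:,1]>a)&(t[:,1]<b)]; print("tab",len(q),np.median(q,0),q.min(0),q.max(0))
print("driver tip",plane(s,[[200,186]],.0125), "butt",plane(s,[[202,255.5]],.0125))
plan((.43,.13,.24),(.487,-.177,.2),yaw=88.8)
E
```

```text
tray (array([ 485.6, -216.2]), array([345.5, 129.3]), 89.9, 5615)
tab 33 [ 0.48584626 -0.17590041  0.06242814] [ 0.43454915 -0.17593413  0.05516902] [ 0.50757202 -0.17321055  0.06419086]
tab 49 [ 0.48573914 -0.25998642  0.06112737] [ 0.42360164 -0.26547864  0.05538939] [ 0.50758245 -0.25698762  0.06669954]
driver tip [[0.57996274 0.14870909 0.0125    ]] butt [[0.3836605  0.13783655 0.0125    ]]
turn [-0.002 -0.    -0.24 ]
to [0.43 0.13 0.24] delta [-0.2788 -0.4676 -0.002 ]
to [ 0.487 -0.177  0.2  ] delta [-0.0634 -0.3057  0.04  ]
```

>>> servo_tool(translation=[[0,0,0],[0,0,0],[-0.035,-0.058,0],[-0.035,-0.058,0],[-0.035,-0.058,0],[-0.035,-0.058,0],[-0.035,-0.058,0],[-0.035,-0.058,0],[-0.035,-0.058,0],[-0.034,-0.062,0]], turn=[[0,0,-0.12],[0,0,-0.12],[0,0,0],[0,0,0],[0,0,0],[0,0,0],[0,0,0],[0,0,0],[0,0,0],[0,0,0]], grip=0.4)

```text
clock: 1.35
tool_pos: [0.4091, 0.1675, 0.2387]
eef_rot: [0.01, 1.0, 0.0, 0.0]
contact_force: [0.5, -0.5, 0.3]
opening: 0.401
finger_force: 0.0
```

>>> servo_tool(translation=[[-0.011,-0.051,0.005],[-0.011,-0.051,0.005],[-0.011,-0.051,0.01],[-0.01,-0.051,0.01],[-0.01,-0.051,0.01],[-0.01,-0.051,0],[0,0,0],[0,0,0]], turn=[[0,0,0],[0,0,0],[0,0,0],[0,0,0],[0,0,0],[0,0,0],[0,0,0],[0,0,0]])

```text
clock: 2.35
tool_pos: [0.4646, -0.1373, 0.1985]
eef_rot: [0.01, 1.0, 0.0, -0.0]
contact_force: [-0.2, 0.5, 0.5]
opening: 0.404
finger_force: 0.0
```

```bash
python3 - <<'E'
from h import *
from go import plan
s=snap("wrist"); save(s,"w1.png",scale=1.0); np.savez("w1.npz",**s)
C=cloud(s)
t=C.reshape(-1,3); t=t[(t[:,2]>.058)&(t[:,2]<.067)&(t[:,0]>.45)&(t[:,0]<.53)]
h,e=np.histogram(t[:,1],bins=np.arange(-.4,0,.003)); print([(round(a,3),b) for a,b in zip(e,h) if b>20])
for a,b in((-.2,-.15),(-.28,-.24)):
    q=t[(t[:,1]>a)&(t[:,1]<b)]
    if len(q): print(len(q),np.median(q,0),np.percentile(q,[3,97],axis=0))
print(r.get_state()["tool_pos"],r.get_state()["opening"])
plan((.486,-.1755,.036),yaw=88.8)
E
```

```text
[(np.float64(-0.262), np.int64(119)), (np.float64(-0.259), np.int64(148)), (np.float64(-0.178), np.int64(94)), (np.float64(-0.175), np.int64(136)), (np.float64(-0.172), np.int64(32))]
262 [ 0.48533684 -0.17414778  0.06064174] [[ 0.46554178 -0.17715353  0.05862631]
 [ 0.5053269  -0.17139199  0.06211906]]
278 [ 0.48373914 -0.25866633  0.06064551] [[ 0.46444363 -0.26198439  0.05823295]
 [ 0.50514257 -0.25640823  0.06200445]]
[ 0.46471998 -0.13655998  0.1986323 ] 0.3993870417970582
turn [ 0.001 -0.     0.002]
to [ 0.486  -0.1755  0.036 ] delta [-0.0221 -0.0385  0.1626]
```

View pics/w1.png

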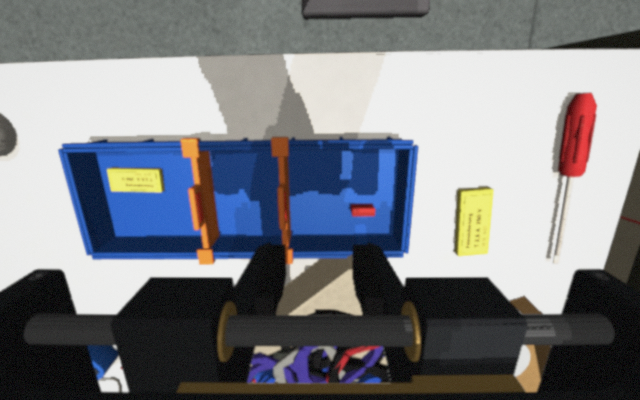

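The wrist view shows the left tab at (285,200), the right tab at (197,207), the cap at (363,211) and the pack at (135,180). I'll get the end walls and the two items' positions from this same cloud.

```bash
python3 - <<'E'
from meas import *
s=dict(np.load("w1.npz")); C=cloud(s); M=masks(s)
t=C[130:262,40:430].reshape(-1,3); w=t[(t[:,2]>.041)&(t[:,2]<.05)&(t[:,0]>.45)&(t[:,0]<.52)]
for a,b in((-.1,0),(-.42,-.33)):
    q=w[(w[:,1]>a)&(w[:,1]<b)]; print("end wall y",len(q),np.percentile(q[:,1],[2,50,98]))
for n,win,z in(("red",(340,195,390,225),.02),("yellow",(95,160,170,200),.013)):
    for m in comps(M[n],win,40):
        q=C[m]; print(n,rect(s,m,z),np.percentile(q,[2,50,98],axis=0).round(4).tolist())
E
```

```text
end wall y 605 [-0.04989239 -0.04560301 -0.04112568]
end wall y 675 [-0.39295619 -0.3869873  -0.38391382]
red (array([505.5, -88.4]), array([10.3, 24.6]), 2.7, 189) [[0.4721, -0.1093, 0.0174], [0.505, -0.0894, 0.0208], [0.5104, -0.0773, 0.1001]]
yellow (array([ 466.2, -340.3]), array([57.9, 24.8]), 87.4, 1106) [[0.4547, -0.3686, 0.0103], [0.4662, -0.3403, 0.0124], [0.4787, -0.3138, 0.0141]]
```

>>> servo_tool(translation=[[-0.011,-0.019,0.02],[-0.0105,-0.018,0.02],[0,0,0.02],[0,0,0.02],[0,0,0],[0,0,0]], turn=[[0,0,0],[0,0,0],[0,0,0],[0,0,0],[0,0,0],[0,0,0]])

```text
clock: 3.15
tool_pos: [0.4861, -0.1743, 0.1194]
eef_rot: [0.009, 1.0, 0.0, 0.0]
contact_force: [-0.1, 0.3, 0.7]
opening: 0.401
finger_force: 0.0
```

>>> servo_tool(translation=[[0,0,0.03],[0,0,0.03],[0,0,0.023],[0,0,0],[0,0,0]], turn=[[0,0,0],[0,0,0],[0,0,0],[0,0,0],[0,0,0]])

```text
clock: 3.78
tool_pos: [0.4864, -0.1753, 0.0369]
eef_rot: [0.01, 1.0, -0.0, 0.001]
contact_force: [0.2, -0.1, 0.9]
opening: 0.403
finger_force: 0.0
```

>>> servo_tool(translation=[[0,0,0],[0,0,0],[0,0,0],[0,0,0],[0,0,0]], turn=[[0,0,0],[0,0,0],[0,0,0],[0,0,0],[0,0,0]], grip=0, grip_force=20)

```text
clock: 4.4
tool_pos: [0.4858, -0.1752, 0.036]
eef_rot: [0.01, 1.0, 0.0, 0.0]
contact_force: [0.2, 1.0, 6.0]
opening: 0.067
finger_force: 20.0
```

>>> servo_tool(translation=[[0,0.012,0],[0,0.012,0],[0,0.012,0],[0,0.012,0],[0,0.01,0],[0,0.008,0],[0,0.006,0],[0,0.006,0],[0,0.006,0],[0,0,0]], turn=[[0,0,0],[0,0,0],[0,0,0],[0,0,0],[0,0,0],[0,0,0],[0,0,0],[0,0,0],[0,0,0],[0,0,0]])

```text
clock: 5.65
tool_pos: [0.4869, -0.0908, 0.036]
eef_rot: [0.01, 1.0, -0.0, -0.0]
contact_force: [-1.5, -0.7, 7.8]
opening: 0.068
finger_force: 20.0
```

>>> servo_tool(translation=[[0,0,0],[0,0,0],[0,0,0]], turn=[[0,0,0],[0,0,0],[0,0,0]])

```text
clock: 6.02
tool_pos: [0.4869, -0.0908, 0.036]
eef_rot: [0.01, 1.0, 0.0, -0.0]
contact_force: [-0.4, -0.8, 6.0]
opening: 0.065
finger_force: 20.0
```

>>> servo_tool(translation=[[0,0,0],[0,0,0],[0,0,0],[0,0,-0.03],[0,0,-0.03],[0,-0.042,0],[0,-0.042,0],[0,-0.042,0],[0,-0.042,0],[0,0,0]], turn=[[0,0,0],[0,0,0],[0,0,0],[0,0,0],[0,0,0],[0,0,0],[0,0,0],[0,0,0],[0,0,0],[0,0,0]], grip=0.4)

```text
clock: 7.28
tool_pos: [0.4825, -0.2641, 0.0953]
eef_rot: [0.014, 1.0, -0.001, -0.0]
contact_force: [-0.3, 0.0, -0.4]
opening: 0.4
finger_force: 0.0
```

>>> servo_tool(translation=[[0,0,0],[0,0,0.03],[0,0,0.03],[0,0,0],[0,0,0]], turn=[[0,0,0],[0,0,0],[0,0,0],[0,0,0],[0,0,0]])

```text
clock: 7.9
tool_pos: [0.4846, -0.2583, 0.0364]
eef_rot: [0.01, 1.0, 0.0, 0.0]
contact_force: [-0.0, 1.2, -0.4]
opening: 0.399
finger_force: 0.0
```

>>> servo_tool(translation=[[0,0,0],[0,0,0],[0,0,0],[0,0,0],[0,0,0]], turn=[[0,0,0],[0,0,0],[0,0,0],[0,0,0],[0,0,0]], grip=0)

```text
clock: 8.52
tool_pos: [0.4841, -0.2597, 0.0361]
eef_rot: [0.01, 1.0, -0.0, 0.0]
contact_force: [-0.9, -0.5, 5.4]
opening: 0.069
finger_force: 20.0
```

>>> servo_tool(translation=[[0,-0.012,0],[0,-0.012,0],[0,-0.012,0],[0,-0.007,0],[0,-0.006,0],[0,0,0],[0,0,0],[0,0,0]], turn=[[0,0,0],[0,0,0],[0,0,0],[0,0,0],[0,0,0],[0,0,0],[0,0,0],[0,0,0]])

```text
clock: 9.52
tool_pos: [0.4835, -0.3083, 0.0361]
eef_rot: [0.01, 1.0, -0.0, 0.001]
contact_force: [0.1, 0.5, 5.2]
opening: 0.064
finger_force: 20.0
```

>>> servo_tool(translation=[[0,0,0],[0,0,0],[0,0,0],[0,0,-0.05],[0,0,-0.05],[0,0.06,-0.04],[0,0.06,0],[0,0.06,0],[0,0.06,0],[0,0.05,0]], turn=[[0,0,0],[0,0,0],[0,0,0],[0,0,0],[0,0,0],[0,0,0],[0,0,0],[0,0,0],[0,0,0],[0,0,0]], grip=0.4)

```text
clock: 10.78
tool_pos: [0.4885, -0.0239, 0.1705]
eef_rot: [0.01, 1.0, 0.0, 0.0]
contact_force: [0.7, -0.5, -0.4]
opening: 0.397
finger_force: 0.0
```

>>> servo_tool(translation=[[0.03,0.05,0],[0.03,0.05,0],[0,0.05,0],[0,0,0],[0,0,0]], turn=[[0,0,0],[0,0,0],[0,0,0],[0,0,0],[0,0,0]], grip=0.7)

```text
clock: 11.4
tool_pos: [0.4317, 0.1242, 0.1703]
eef_rot: [0.01, 1.0, -0.0, -0.0]
contact_force: [-0.0, -0.2, -0.0]
opening: 0.703
finger_force: 0.0
```

```bash
python3 - <<'E'
from meas import *
from go import plan
print(r.get_state()["tool_pos"])
s=snap("top"); save(s,"t2.png",(180,170,410,270),3.4); C=cloud(s); M=masks(s)
for n,win,z in(("orange",(262,180,395,260),.05),("red",(262,190,310,245),.022),("yellow",(355,190,395,245),.013)):
    for m in comps(M[n],win,8): print(n,*rect(s,m,z))
w=snap("wrist"); save(w,"w2.png"); np.savez("w2.npz",**w)
M=masks(w); C=cloud(w)
for m in comps(M["red"],(0,0,640,400),200):
    v,u=np.nonzero(m); print("red px",u.mean(),v.mean(),*rect(w,m,.0125),np.median(C[m],0).round(4))
E
```

```text
[0.43166602 0.1241837  0.17025699]
orange [ 490.9 -307.1] [  7.9 107.4] 86.6 59
orange [481.1 -89.7] [65.7  8.2] 0.4 57
red [505.  -73.3] [14.1  5.6] 90.0 13
yellow [ 543.9 -311.2] [2.9 8.6] 89.3 8
yellow [ 465.9 -341.5] [53.9 22.5] 89.0 156
yellow [ 427.7 -308.5] [ 9.9 10. ] 44.4 15
red px 335.33103813559325 175.88824152542372 [428.4 140.3] [88.6 24.8] 4.2 1888 [0.4241 0.1394 0.0225]
```

View pics/w2.png

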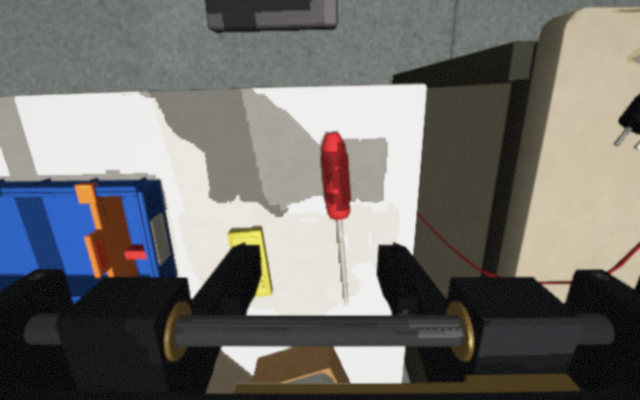

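View pics/t2.png

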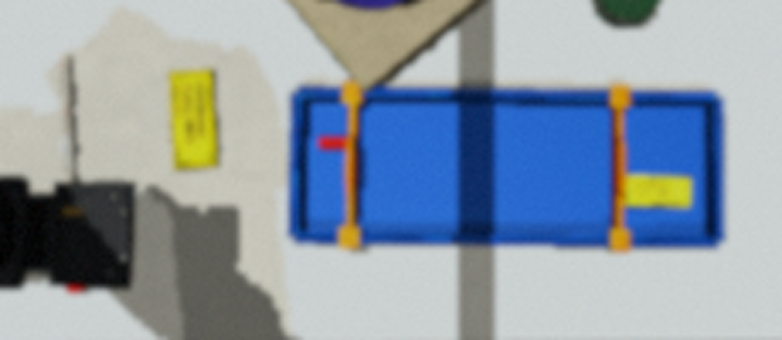

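Wrist view: handle at (335,176), blade tip near (345,303). Both dividers are where I wanted them, the cap is loose and the fuse pack untouched. Next is the grasp.

>>> servo_tool(translation=[[0,0,0],[0.0022,0.0163,0],[0,0,0.04],[0,0,0.04],[0,0,0.03],[0,0,0.03],[0,0,0.02],[0,0,0.007],[0,0,0],[0,0,0]], turn=[[0,0,-0.09],[0,0,0],[0,0,0],[0,0,0],[0,0,0],[0,0,0],[0,0,0],[0,0,0],[0,0,0],[0,0,0]])

```text
clock: 12.75
tool_pos: [0.4301, 0.1397, 0.0186]
eef_rot: [-0.034, 0.999, -0.002, -0.002]
contact_force: [-0.1, -0.4, -1.1]
opening: 0.704
finger_force: 0.0
```

>>> servo_tool(translation=[[0,0,0],[0,0,0],[0,0,0],[0,0,0],[0,0,0],[0,0,0]], turn=[[0,0,0],[0,0,0],[0,0,0],[0,0,0],[0,0,0],[0,0,0]], grip=0, grip_force=30)

```text
clock: 13.5
tool_pos: [0.4298, 0.1405, 0.0184]
eef_rot: [-0.035, 0.999, -0.002, -0.003]
contact_force: [0.3, 0.3, 0.0]
opening: 0.221
finger_force: 26.0
```

```bash
python3 - <<'E'
from h import *
st=r.get_state(); print(np.round(st["q"],3),np.round(st["joint_torque"],1),st["moment"])
print(Ro.from_quat(st["eef_rot"]).as_matrix().round(4))
E
```

```text
[-0.386  0.916 -0.053  2.21   1.103  0.049  0.119] [ -0.  -47.1   0.9  -0.2  -0.    0.    0. ] [ 0.08002781 -0.04304003 -0.01255361]
[[-0.9976 -0.0694 -0.0049]
 [-0.0693  0.9976 -0.0041]
 [ 0.0052 -0.0037 -1.    ]]
```

Joint 6 sits at its lower limit, so the tool couldn't go lower pointing straight down. I'll open, rise, tilt the fingers 0.12 rad towards the base in the handle's plane, and descend again.

>>> servo_tool(translation=[[0,0,0],[0,0,0],[0,0,0],[0,0,-0.03],[-0.005,0,-0.01],[-0.005,0,0],[0,0,0],[0,0,0],[0,0,0]], turn=[[0,0,0],[0,0,0],[0,0,0],[0,0,0],[0,0.04,0],[0,0.04,0],[0,0.04,0],[0,0,0],[0,0,0]], grip=0.6)

```text
clock: 14.62
tool_pos: [0.4395, 0.1411, 0.0581]
eef_rot: [-0.035, 0.997, -0.004, -0.062]
contact_force: [-0.3, -1.0, 0.4]
opening: 0.599
finger_force: 0.0
```

```bash
python3 - <<'E'
from meas import *
from go import plan
st=r.get_state(); print(np.round(st["q"],3),st["tool_pos"])
print(Ro.from_quat(st["eef_rot"]).as_matrix().round(4))
w=snap("wrist"); M=masks(w)
for m in comps(M["red"],(0,0,640,400),200):
    v,u=np.nonzero(m); print("red px",u.mean(),v.mean(),*rect(w,m,.0125))
plan((.4384,.141,.004))
E
```

```text
[-0.054  0.904 -0.555  2.052  0.811  0.544  0.436] [0.43949032 0.14113898 0.05809183]
[[-0.9898 -0.0698 -0.1243]
 [-0.0688  0.9975 -0.0128]
 [ 0.1249 -0.0042 -0.9922]]
red px 318.8767426421775 215.16154016375305 [429.  140.3] [90.1 25.8] 4.4 4519
to [0.4384 0.141  0.004 ] delta [-0.0058  0.0001  0.0539]
```

>>> servo_tool(translation=[[-0.002,0,0.018],[-0.002,0,0.018],[-0.002,0,0.017],[0,0,0],[0,0,0]], turn=[[0,0,0],[0,0,0],[0,0,0],[0,0,0],[0,0,0]])

```text
clock: 15.3
tool_pos: [0.4392, 0.1413, 0.0054]
eef_rot: [-0.035, 0.997, -0.004, -0.062]
contact_force: [0.2, -1.0, 0.2]
opening: 0.603
finger_force: 0.0
```

>>> servo_tool(translation=[[0,0,0],[0,0,0],[0,0,0],[0,0,0],[0,0,0]], turn=[[0,0,0],[0,0,0],[0,0,0],[0,0,0],[0,0,0]], grip=0, grip_force=40)

```text
clock: 15.92
tool_pos: [0.4395, 0.1411, 0.0051]
eef_rot: [-0.035, 0.997, -0.004, -0.062]
contact_force: [0.4, 0.8, 3.2]
opening: 0.271
finger_force: 40.0
```

```bash
python3 - <<'E'
from h import *
st=r.get_state(); print(np.round(st["q"],3),st["tool_pos"],st["opening"])
E
```

```text
[-0.114  0.99  -0.451  2.058  0.919  0.429  0.35 ] [0.43949521 0.14110394 0.0050508 ] 0.2707060808112619
```

>>> servo_tool(translation=[[0.0025,0,-0.02],[0.005,0,-0.04],[0.005,0,-0.04],[0.005,0,-0.04],[-0.03,0,-0.004],[0,0,0],[0,0,0]], turn=[[0,0,0],[0,0,0],[0,0,0],[0,0,0],[0,0,0],[0,0,0],[0,0,0]])

```text
clock: 16.8
tool_pos: [0.4685, 0.1433, 0.1456]
eef_rot: [-0.035, 0.997, -0.004, -0.063]
contact_force: [-0.6, 0.1, -1.0]
opening: 0.271
finger_force: 40.0
```

>>> servo_tool(translation=[[0,0,0],[0,0,0],[0,0,0],[0,0,0],[0,0,0],[0,0,0],[0,0,0],[0,0,0],[0,0,0],[0,0,0]], turn=[[0.0185,-0.0006,-0.1465],[0.0185,-0.0006,-0.1465],[0.0185,-0.0006,-0.1465],[0.0185,-0.0006,-0.1465],[0.0185,-0.0006,-0.1465],[0.0185,-0.0006,-0.1465],[0.0185,-0.0006,-0.1465],[0.0185,-0.0006,-0.1465],[0.0185,-0.0006,-0.1465],[0.0185,-0.0006,-0.1465]])

```text
clock: 18.05
tool_pos: [0.4683, 0.1435, 0.1456]
eef_rot: [-0.699, 0.712, -0.045, -0.044]
contact_force: [0.7, 0.3, -1.6]
opening: 0.268
finger_force: 40.0
```

```bash
python3 - <<'E'
from h import *
from go import plan
st=r.get_state(); print(np.round(st["q"],3),st["tool_pos"],st["opening"])
print(Ro.from_quat(st["eef_rot"]).as_matrix().round(4))
plan((.485,-.05,.15),(.4845,-.244,.12))
E
```

```text
[ 0.094  0.868 -0.984  1.996  1.01   0.987  1.651] [0.46829649 0.14348604 0.14562198] 0.26842691693152126
[[-1.840e-02 -9.998e-01  4.000e-04]
 [-9.919e-01  1.820e-02 -1.259e-01]
 [ 1.259e-01 -2.700e-03 -9.920e-01]]
to [ 0.485 -0.05   0.15 ] delta [ 0.1922 -0.0202  0.02  ]
to [ 0.4845 -0.244   0.12  ] delta [ 0.1887 -0.0029  0.0542]
```

>>> servo_tool(translation=[[0.0384,-0.004,0.004],[0.0384,-0.004,0.004],[0.0384,-0.004,0.004],[0.0384,-0.004,0.004],[0.0384,-0.004,0.004],[0.0377,-0.0006,0.0108],[0.0377,-0.0006,0.0108],[0.0377,-0.0006,0.0108],[0.0377,-0.0006,0.0108],[0.0377,-0.0006,0.0108]], turn=[[0,0,0],[0,0,0],[0,0,0],[0,0,0],[0,0,0],[0,0,0],[0,0,0],[0,0,0],[0,0,0],[0,0,0]])

```text
clock: 19.3
tool_pos: [0.4819, -0.244, 0.1196]
eef_rot: [-0.697, 0.714, -0.044, -0.044]
contact_force: [0.2, 0.3, -1.3]
opening: 0.272
finger_force: 40.0
```

>>> servo_tool(translation=[[0,0,0],[0,0,0]], turn=[[0,0,0],[0,0,0]])

```text
clock: 19.55
tool_pos: [0.4826, -0.2422, 0.1201]
eef_rot: [-0.697, 0.714, -0.044, -0.043]
contact_force: [-0.1, 0.0, -0.3]
opening: 0.271
finger_force: 40.0
```

```bash
python3 - <<'E'
from meas import *
from go import plan
st=r.get_state(); print(np.round(st["q"],3),st["tool_pos"],st["opening"])
print(Ro.from_quat(st["eef_rot"]).as_matrix().round(4))
s=snap("wrist"); save(s,"w3.png"); np.savez("w3.npz",**s)
t=snap("top"); save(t,"t3.png",(250,160,410,270),4.5)
plan((.4845,-.244,.010))
E
```

```text
[ 0.834  0.914 -0.931  1.956  1.143  0.921  2.358] [ 0.4825878  -0.24217266  0.12007928] 0.2711783346869421
[[-2.350e-02 -9.997e-01  7.000e-04]
 [-9.921e-01  2.320e-02 -1.234e-01]
 [ 1.234e-01 -3.600e-03 -9.924e-01]]
to [ 0.4845 -0.244   0.01  ] delta [-0.0114 -0.0009  0.1099]
```

View pics/w3.png

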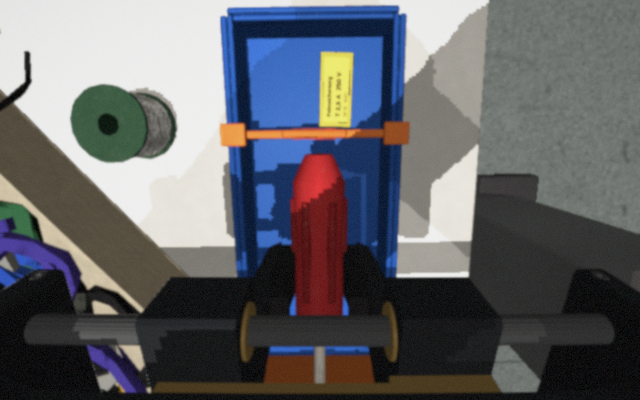

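View pics/t3.png

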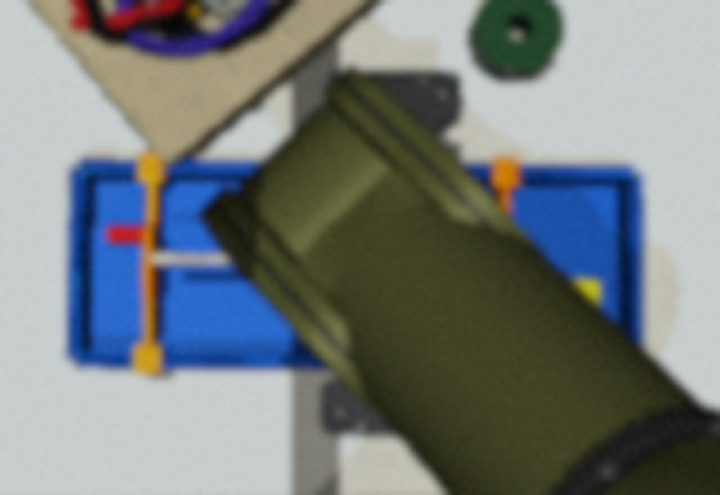

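The wrist view shows the driver aligned over the tray with its butt at (320,155) and the right divider at (315,133). The top view shows the tip at crop (153,258), near the left divider. I'll measure both ends.

```bash
python3 - <<'E'
from meas import *
s=dict(np.load("w3.npz")); C=cloud(s); M=masks(s)
m=max(comps(M["red"],(270,140,370,320),100),key=lambda a:a.sum()); q=C[m]; q=q[(q[:,2]>.09)&(q[:,2]<.18)]
print(len(q),q.min(0),q.max(0)); i=q[:,1]<-.27; print("axis x far/near",np.median(q[i],0),np.median(q[q[:,1]>-.25],0))
print("butt ray",plane(s,[[320,154]],.1295))
t=snap("top"); d=t["img"][212:222,278:300].astype(int); print(d[4:8,:,2].tolist()); print(plane(t,[[283.5,217.3],[300,217.6]],.1285))
cw=C.reshape(-1,3); k=cw[(cw[:,2]>.055)&(cw[:,2]<.066)&(cw[:,1]<-.29)&(cw[:,1]>-.33)]; print("R tab",np.median(k,0))
E
```

```text
4789 [ 0.47125385 -0.29851214  0.12645533] [ 0.49531138 -0.21959314  0.14061903]
axis x far/near [ 0.48238443 -0.28434934  0.13616675] [ 0.48236863 -0.2338864   0.1379945 ]
butt ray [[ 0.48065264 -0.29841974  0.1295    ]]
[[204, 207, 193, 154, 95, 90, 125, 141, 153, 165, 170, 169, 165, 162, 161, 160, 166, 176, 180, 173, 152, 117], [206, 204, 191, 147, 89, 102, 141, 158, 163, 164, 160, 154, 150, 152, 154, 154, 155, 163, 162, 166, 159, 145], [204, 203, 185, 139, 80, 79, 114, 132, 147, 158, 163, 159, 155, 150, 155, 163, 165, 165, 166, 169, 169, 168], [205, 201, 186, 136, 69, 42, 63, 91, 120, 153, 175, 178, 163, 148, 151, 166, 172, 175, 174, 176, 177, 175]]
[[ 0.48393775 -0.09845243  0.1285    ]
 [ 0.48313725 -0.14037842  0.1285    ]]
R tab [ 0.48797372 -0.30807219  0.06040777]
```

>>> servo_tool(translation=[[-0.002,-0.0011,0.024],[-0.003,0,0.024],[-0.003,0,0.024],[-0.0022,0,0.018],[-0.001,0,0.009],[-0.001,0,0.008],[0,0,0],[0,0,0]], turn=[[0,0,0],[0,0,0],[0,0,0],[0,0,0],[0,0,0],[0,0,0],[0,0,0],[0,0,0]])

```text
clock: 20.7
tool_pos: [0.4851, -0.2448, 0.0132]
eef_rot: [-0.697, 0.714, -0.046, -0.043]
contact_force: [-0.7, -0.3, -0.8]
opening: 0.268
finger_force: 40.0
```

>>> servo_tool(translation=[[0,0,0.001],[0,0,0.001],[0,0,0]], turn=[[0,0,0],[0,0,0],[0,0,0]])

```text
clock: 21.08
tool_pos: [0.4847, -0.2451, 0.0107]
eef_rot: [-0.697, 0.715, -0.045, -0.043]
contact_force: [0.2, 0.2, -0.5]
opening: 0.269
finger_force: 40.0
```

>>> servo_tool(translation=[[0,0,0],[0,0,0],[0,0,0],[0,0,0],[0.002,0,-0.02],[0.004,0,-0.03],[0.005,0,-0.04],[0.005,0,-0.05],[0.004,0,-0.03],[0,0,0]], turn=[[0,0,0],[0,0,0],[0,0,0],[0,0,0],[0,0,0],[0,0,0],[0,0,0],[0,0,0],[0,0,0],[0,0,0]], grip=0.5)

```text
clock: 22.32
tool_pos: [0.4853, -0.2437, 0.184]
eef_rot: [-0.697, 0.715, -0.047, -0.042]
contact_force: [0.3, -0.4, -0.5]
opening: 0.501
finger_force: 0.0
```

>>> servo_tool(translation=[[-0.05,0,-0.01],[-0.06,0,-0.01],[-0.06,0,-0.01],[-0.06,0,-0.01],[-0.06,0,-0.01],[0,0,0],[0,0,0]], turn=[[0,0,0],[0,0,0],[0,0,0],[0,0,0],[0,0,0],[0,0,0],[0,0,0]])

```text
clock: 23.2
tool_pos: [0.4905, 0.0494, 0.1941]
eef_rot: [-0.697, 0.714, -0.045, -0.045]
contact_force: [-0.6, 0.6, 0.8]
opening: 0.5
finger_force: 0.0
```

```bash
python3 - <<'E'
from meas import *
print(r.get_state()["tool_pos"])
t=snap("top"); save(t,"t4.png",(250,160,410,270),4.5); C=cloud(t); M=masks(t)
for n,win,z in(("orange",(262,180,395,260),.05),("red",(262,190,395,245),.0165),("yellow",(355,190,395,245),.013)):
    for m in comps(M[n],win,8): print(n,*rect(t,m,z),np.median(C[m],0).round(3))
E
```

```text
[0.49051964 0.04935173 0.19407212]
orange [547.1 -86.8] [ 5.7 16.1] 59.5 8 [ 0.549 -0.085  0.051]
orange [495.  -90.1] [  9.7 104.4] 88.3 83 [ 0.492 -0.092  0.05 ]
orange [ 490.9 -307.1] [  7.9 107.4] 86.6 57 [ 0.488 -0.306  0.047]
red [505.3 -74.2] [17.   5.7] 90.0 14 [ 0.505 -0.075  0.023]
red [ 484.  -256.4] [82.  19.8] 89.9 201 [ 0.482 -0.254  0.028]
yellow [ 545.3 -312.7] [ 5.7 11.5] 89.3 10 [ 0.54  -0.307  0.051]
yellow [ 466.7 -341.5] [54.6 22.1] 86.6 155 [ 0.466 -0.34   0.014]
yellow [ 428.2 -309.6] [12.5  8.9] 26.2 16 [ 0.428 -0.305  0.051]
```

View pics/t4.png

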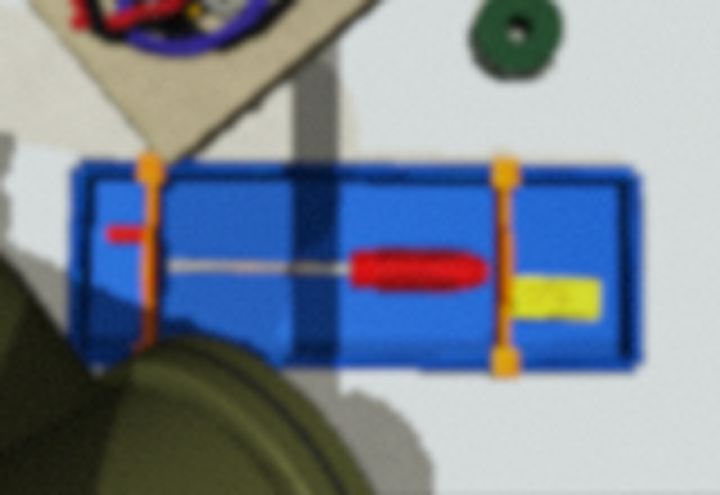

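The final view shows the driver flat between the dividers, with its tip at (168,266) and butt at (487,270). The cap is at (125,234) and the pack at (556,298), each in its own end, and the arm is clear.

```bash
python3 -c "
from h import *
print(r.finish_job())"
```

```text
the job is handed in; nothing more can be done
None
```

The job is handed in: the screwdriver lies flat between the dividers (about 217 mm apart, plate centre to plate centre). The fuse pack and capacitor are each in their own end compartment, and the reel and tin were never touched. The hand-in call returned no verdict.

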